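# Lock the papers into a lever-arch file

## Task

The lever-arch file lies open on the table with its papers on the posts. Secure the papers: press the steel compressor bar down the posts until it lies on the stack, and push the standing lever over and down until it snaps into lock with the arches shut, in either order. Push and press only: pick nothing up, do not shove the file along the table, and leave the things on it and beside it where they stand.

Things in the scene. Friction and masses are not known exactly. Their poses are not given: they have to be found in the camera images.
- file: A4 lever-arch file lying open and flat, loose, about 2.4 kg, black boards 4 mm thick, 318 (x) by 656 mm (y) in all. Origin: underside, middle of the spine strip. x runs along the spine, away from the robot within 0.3 rad; y from the papers towards the cover; z up. The cover lies flat at y +43 to +328 mm; the back board (y -43 to -328) has a steel base plate with the mechanism, and the papers
- stack (a point): centre of the top of the paper stack, 297 (x) by 210 mm (y), 28.5 mm above the table, at file x 0, y -205 mm. Its spine-side edge (file y -100 mm) is on two upright steel posts, 5 mm thick, at file x -40 and +40, y -112 mm, tops 61 mm above the table
- lever_pivot (a point): centre of the lever's hinge pin, 22 mm above the table, at file x -62, y -58 mm; the pin lies along file y and stays in place on the file. The nearest arch bow stands 22 mm from it on the +x side, so behind the standing lever there is room for a finger only near the disc, above 80 mm over the table
- lever_tip (a point): centre of the pressed face of the steel lever's round finger disc (26 mm across, 3 mm thick): 72 mm from the pin along the lever, 5 mm off it on the pressed side. The lever ends 85 mm from the pin; its arm is 16 mm wide. Standing, this face looks to file +x, slightly up. The lever swings over towards file -x (the robot's side) and down until it lies flat, this point 27 mm above the table
- lever (a joint): lever angle in rad: 0 = standing open (start), leaning 0.17 rad from upright towards file -x; 1.4 = lying flat, locked on its stop. Moving it takes up to about 8 N at the disc, square to the lever. Dead point at about 1.1: let go short of it, it springs back to 0; past it, it snaps to 1.4 by itself and stays
- arch_tip (a point): tip of the arch bow nearer the lever. The two wire bows (5 mm thick, at file x -40 and +40) swing together about a line along x at file y -72 mm, 12 mm above the table. Shut, the tips meet the posts; open, the bows lean towards the spine. Shut or open they reach 77 mm above the table
- arches (a joint): angle of the arches in rad: 0 = open (start), 0.6 = shut on the posts. Driven by the lever only
- bar_top (a point): middle of the top face of the compressor bar, a flat steel strip 118 (x) by 22 mm (y), 3 mm thick, that slides up and down the two posts at file y -112 mm. Between the posts 75 mm of its length are free to press on
- bar (a joint): height of the bar in m above its lowest place: 0 = lying on the stack (top face 32 mm above the table); 0.010 to 0.020 at the start, at most 0.027. Friction of about 4 N holds it where it is left
- stapler: black stapler, 150 x 36 x 60 mm, loose, lying on the open cover. Origin under its middle
- stamp: wooden rubber stamp with turned handle, 62 x 28 mm, 76 mm high, loose, standing on the papers about 140 mm from the bar. Origin under its middle
- punch: two-hole paper punch with a raised lever handle, about 110 x 150 x 90 mm, loose, on the table on the robot's side of the papers. Origin under its middle
- mug: blue mug, 82 mm across, 95 mm high, loose, standing on the open cover. Origin under its middle
- tape: black tape dispenser, 60 x 150 x 75 mm, loose, on the table on the robot's side of the cover. Origin under its middle

How it is judged:
By the outcome, as a careful person would: the job done as asked, in the order asked, and still so for the second after the job is handed in, with the robot touching nothing.
It also fails if it takes over 46 s, if anything falls off the work surface, if the arm or the gripper's body presses on something with over 40 N, if the wrist force passes 120 N, or if a joint passes its speed limit or range.

## Robot

A 6-joint arm with a two-finger parallel gripper is mounted at the origin on the work surface. World frame = base frame: x ahead of the robot, y to its left, z up, the work surface at z = 0. Lengths are in m, angles in rad, forces in N, time in s.
With the tool pointing down it reaches from about 0.4 to 0.825 m from the base axis. Payload 7 kg.
Tool frame: the origin (TCP) lies midway between the tips of the shut fingers; the grasp point (between the pads) lies arm.hold_point_z behind it (arm.hold_point_z is the distance from the TCP to the grasp point, in m); z points along the fingers, y is the line along which they close (so a half turn about z gives the same grasp; the last joint's range is limited). The gripper opens to 88 mm and grips with 3 to 60 N. Pads are 19 mm wide; open, the fingers measure 130 mm over their backs; the gripper's body (78 mm by 193 mm) begins 47 mm behind the grasp point.
Start: joints at [1.46, 0.359, 0.012, 0, -1.224, -0.288], TCP at [0.262, 0.622, 0.227] pointing down, gripper open.
Joint ranges: [-3.07, 3.07], [-1.43, 2.12], [-1.02, 1.25], [-3.03, 1.67], [-3.05, -0], [-3.03, 3.03]. Speed limits (rad/s): [2.39, 2.39, 3.01, 3.14, 3.14, 3.14].

## Interface

Orientations are given as [roll, pitch, yaw] about the fixed x, y, z axes, in that order (R = Rz(yaw) Ry(pitch) Rx(roll)).
In Python, from station import arm gives the robot as it stands.
- The arm moves only by the shell command python3 -m crank 'ROWS' [OPENING] [FORCE]. ROWS is JSON, a list that holds one entry, the list of rows, each a list of 4 numbers: the shift along the tool's x, y, z in units of 25 mm (1.0 is 25 mm), then the turn about the tool's z in units of 5 degrees (1.0 is 5 degrees). A call has 1 to 12 rows; each row is the pose to reach, as a shift and turn from the pose commanded when the call began, along the tool's axes at that moment; what a row does not reach only later rows make up. A row lasts 1/8 s, in which the tool goes at most 62.5 mm and 10.7 degrees, less where a joint would pass 70% of its speed; a pose out of reach is approached as far as the arm can. A call with a gripper value outside its range is refused whole. OPENING is the closure, from 0 (fully open) to 1 (shut), set as the call begins (- or left out, the last holds). The fingers move at their own pace and stop on an object; FORCE is the grip in N (left out, the last holds). Time passes only in rows, so rows that repeat a pose let the fingers close. It gives the time, the measured TCP pose, the force, the opening and the grip force at its end, in the units of the state.
- arm.get_state(): the state, without advancing time (a new reading comes with each control period).
- arm.grab_frame(name): name is "scene" or "top" or "wrist"; returns (picture, depth): 420x560x3 uint8, red, green, blue; 420x560 float32, m along the optical axis (not along the pixel's ray), 0 where there is no reading.
- arm.get_calibration(name): a dict with "mtx" (3x3 intrinsics, pixels), "R" (3x3) and "t" (3): a world point X has camera coordinates R X + t; the wrist camera has in their place "mount" (4x4, takes a point from camera to tool coordinates, whose origin is the TCP and whose axes are the flange's). Camera axes: x right, y down, z forward; pixel columns grow to the right and rows downward; lengths in m; the calibration is good to about 2 mm. A picture is of the moment at which its call begins: read the wrist's pose just before it. get_calibration takes no time and is no camera call.
- arm.job_done(): hands the job in; it is judged then, once.
Trained networks look in the newest picture that a camera, given by its name, has taken for a name from the list of things; names that differ only in an ending like _2 or _b are one class to them, and where a whole thing is asked for, a point or a joint stands for the part that bears it (a point fixed in the world has none). Each returns a list of dicts, best first, with "score" (0 to 1); they miss things now and then, are a little off and sometimes report something else, mostly with a low value. They report only what shows in the picture. A call takes as long as a camera call.
- arm.recognise(thing, camera): "extent" ([left, top, width, height] in pixels, round what is visible of it).
- arm.trace(thing, camera): "mask" (420x560 bool, what is visible of it) and "extent" ([left, top, width, height] in pixels, round what is visible of it).
The state is a dict: "t": time; "q": joint angles; "qd": joint speeds; "joint_efforts": joint torques, N m; "eef_pos": TCP position; "ee_rot": TCP orientation; "force": force on the tool from outside, world axes, zero at the start; "moment": the same for the moment, N m; "width": finger opening in m; "gripper_force": force on a finger pad.
Only numpy, scipy, OpenCV 4.12 (cv2) and the standard library are available. Lean on these libraries where they do the work, as an engineer would, in place of code of your own. Each camera call takes 0.05 s, during which the arm holds its last target. There are 200 camera calls.

## Working session

There is one attempt and no reset: what is moved stays moved. The work goes in short steps, Python scripts to look and compute and a shell command to move; the robot and the scene stay as the last step left them, time stands still between calls to the robot, and variables do not carry over. Pictures are saved under pics/ and viewed, at most 10 in all, crops included, and the job is handed in when it is done.

```bash
mkdir -p pics; ls; cat > h.py <<'E'
import numpy as np, cv2
from station import arm
def cloud(name,d):
    c=arm.get_calibration(name);K=np.array(c["mtx"])
    v,u=np.mgrid[0:420,0:560]
    P=np.stack([(u-K[0,2])/K[0,0]*d,(v-K[1,2])/K[1,1]*d,d],-1)
    if "R" in c: return (P-np.array(c["t"]))@np.array(c["R"])
    raise SystemExit
E
python3 - <<'E'
from h import *
s=arm.get_state();print(s["t"],s["eef_pos"],s["ee_rot"],s["force"],arm.hold_point_z)
for n in("top","scene"):
    p,d=arm.grab_frame(n);cv2.imwrite(f"pics/{n}0.png",p[...,::-1]);np.save(f"{n}d.npy",d)
    W=cloud(n,d)
    for th in("file","lever_tip","lever_pivot","arch_tip","bar_top","stamp","stapler","mug","punch","tape"):
        r=arm.trace(th,n)
        if r:
            m=r[0]["mask"]&(d>0);print(n,th,round(r[0]["score"],2),r[0]["extent"],np.round(np.median(W[m],0),3) if m.any() else None)
E
```

```text
pics
0.0 [0.26195318 0.62155568 0.22561763] [ 3.13990004e+00 -1.74668508e-04 -3.98921133e-01] [ 0.07471517 -0.01384749 -0.19428579] 0.0188
top file 0.78 [143.4, 89.4, 274.0, 135.2] [0.64  0.027 0.005]
top lever_tip 0.56 [299.7, 173.7, 7.8, 6.4] [ 0.576 -0.     0.052]
top lever_pivot 0.59 [297.3, 124.7, 14.8, 52.4] [ 0.603 -0.007  0.04 ]
top arch_tip 0.54 [296.2, 129.4, 14.8, 43.5] [ 0.608 -0.008  0.06 ]
top bar_top 0.89 [323.6, 125.8, 10.5, 49.0] [ 0.637 -0.056  0.046]
top stamp 0.93 [377.3, 146.8, 18.1, 28.4] [ 0.611 -0.186  0.048]
top stapler 0.65 [200.1, 101.1, 28.1, 63.0] [0.686 0.211 0.05 ]
top mug 0.92 [150.6, 166.7, 48.9, 48.4] [0.552 0.302 0.045]
top punch 0.77 [328.1, 225.3, 93.7, 46.4] [ 0.406 -0.125  0.071]
top tape 0.58 [194.6, 223.5, 60.8, 30.6] [0.432 0.18  0.034]
scene file 0.93 [108.2, 157.4, 324.4, 262.6] [0.679 0.1   0.005]
scene lever_tip 0.5 [256.8, 200.5, 11.2, 33.2] [0.582 0.002 0.062]
scene lever_pivot 0.51 [255.3, 200.8, 11.5, 32.0] [0.581 0.001 0.063]
scene arch_tip 0.67 [216.0, 215.5, 44.8, 41.0] [ 0.649 -0.006  0.056]
scene bar_top 0.61 [199.1, 209.2, 42.5, 30.6] [ 0.643 -0.055  0.046]
scene stamp 0.82 [175.0, 168.5, 29.6, 37.2] [ 0.629 -0.184  0.046]
scene stapler 0.64 [279.7, 292.6, 43.6, 72.7] [0.714 0.224 0.05 ]
scene mug 0.67 [355.1, 262.2, 68.3, 64.4] [0.546 0.294 0.059]
scene punch 0.89 [225.7, 119.4, 76.5, 77.0] [ 0.426 -0.117  0.061]
scene tape 0.85 [332.8, 206.1, 72.0, 54.0] [0.452 0.187 0.036]
```

```bash
python3 - <<'E'
from h import *
a=cv2.imread("pics/top0.png")[80:280,130:430];b=cv2.imread("pics/scene0.png")[150:300,150:400]
a=cv2.resize(a,(800,533));cv2.imwrite("pics/a.png",a)
b=cv2.resize(b,(800,480),interpolation=cv2.INTER_CUBIC);cv2.imwrite("pics/b.png",b)
d=np.load("topd.npy");W=cloud("top",d)
# file yaw from the paper stack plane & bar
for n in("top","scene"):
    p,d=arm.grab_frame(n);W=cloud(n,d)
    r=arm.trace("bar_top",n)[0];m=r["mask"]&(d>0);X=W[m];z=np.median(X[:,2]);X=X[abs(X[:,2]-z)<.004]
    rect=cv2.minAreaRect(X[:,:2].astype(np.float32));print(n,"bar",z,rect,len(X))
    q=np.linalg.svd(X[:,:2]-X[:,:2].mean(0))[2][0];print(X.mean(0),np.arctan(q[1]/q[0]))
    m=(abs(W[...,2]-.0285)<.004)&(abs(W[...,1]+.15)<.16)&(abs(W[...,0]-.62)<.2)
    c=max(cv2.findContours(m.astype(np.uint8),0,1)[0],key=cv2.contourArea);mm=np.zeros(m.shape,np.uint8);cv2.drawContours(mm,[c],0,1,-1)
    print("stack",cv2.minAreaRect(W[(mm>0)&m][:,:2].astype(np.float32)))
    r=arm.trace("lever_tip",n)[0];m=r["mask"]&(d>0);X=W[m];print("lever",np.round(X[np.argsort(X[:,2])[-12:]],3).tolist())
E
```

```text
top bar 0.04556815642964955 ((0.6392358541488647, -0.05685035511851311), (0.02203246019780636, 0.11728252470493317), 87.7372055053711) 423
[ 0.63860454 -0.05679106  0.04556696] -0.04166471430124524
stack ((0.636029839515686, -0.1519564688205719), (0.21460740268230438, 0.29953256249427795), 87.84984588623047)
lever [[0.57, 0.0, 0.091], [0.57, -0.004, 0.091], [0.57, -0.009, 0.092], [0.57, -0.002, 0.092], [0.569, -0.007, 0.095], [0.57, -0.007, 0.102], [0.57, -0.002, 0.103], [0.569, 0.0, 0.106], [0.569, 0.007, 0.106], [0.569, -0.004, 0.106], [0.569, 0.002, 0.108], [0.569, 0.004, 0.108]]
scene bar 0.045491850237155365 ((0.6461362838745117, -0.05646185949444771), (0.024361971765756607, 0.1168040782213211), 87.87960052490234) 431
[ 0.64678737 -0.05560584  0.04555091] -0.03171210043011595
stack ((0.6413139700889587, -0.1517460197210312), (0.22114937007427216, 0.299224317073822), 87.67456817626953)
lever [[0.577, -0.001, 0.1], [0.58, 0.012, 0.1], [0.575, -0.003, 0.101], [0.578, 0.002, 0.101], [0.576, 0.001, 0.102], [0.576, 0.009, 0.102], [0.578, 0.008, 0.102], [0.576, 0.003, 0.103], [0.576, -0.005, 0.103], [0.577, 0.007, 0.104], [0.576, 0.001, 0.104], [0.577, -0.002, 0.106]]
```

View pics/a.png

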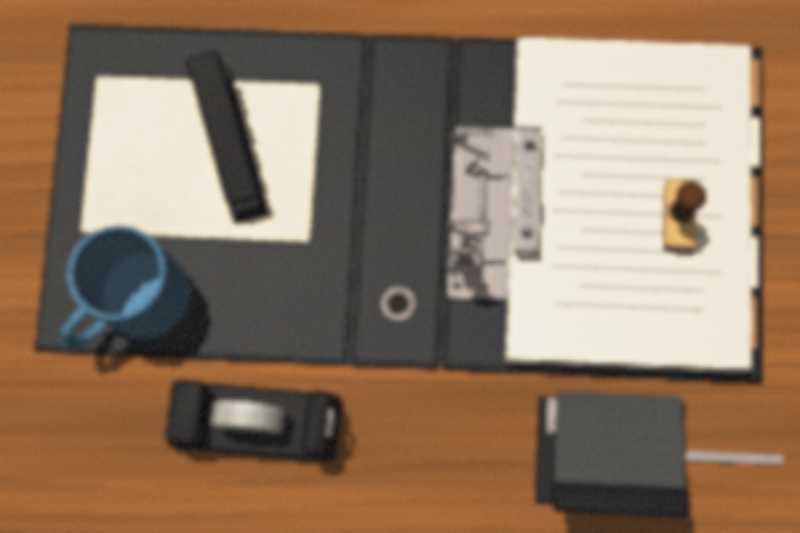

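View pics/b.png

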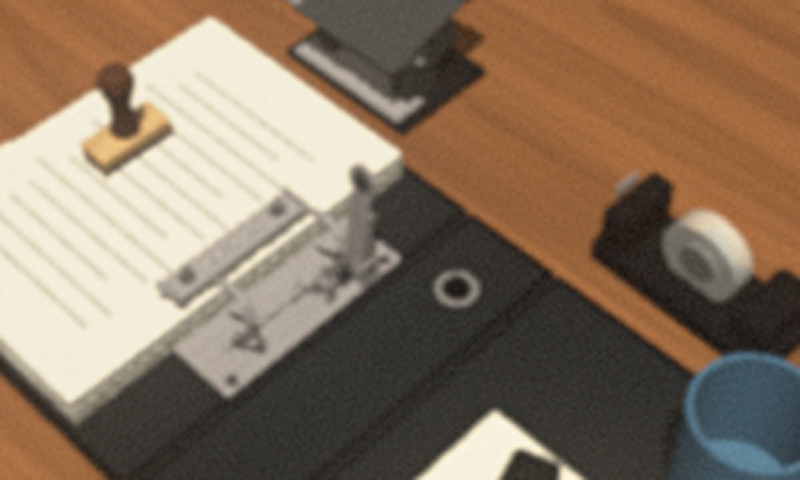

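The top view shows the bar, plate and papers running nearly along x, with the yaw about -0.04. The scene view shows the lever standing at its pixel (360,180), clear of the neighbouring things. I go above it with the fingers shut and the tool aligned.

```bash
T='[22,17.7,2.4,-4.1]'; python3 -m crank '[[[22,17.7,1,-4.1],[22,17.7,1,-4.1],[22,17.7,1,-4.1],[22,17.7,1,-4.1],[22,17.7,1,-4.1],[22,17.7,1,-4.1],[22,17.7,1,-4.1],[22,17.7,1,-4.1],[22,17.7,1,-4.1],[22,17.7,1,-4.1],[22,17.7,1,-4.1],[22,17.7,1,-4.1]]]' 1 20
```

```text
t: 2.9
eef_pos: [0.598, -0.0025, 0.2011]
ee_rot: [3.141, 0.001, -0.044]
force: [-0.2, 1.3, -0.0]
width: 0.0003
gripper_force: 0.0
```

```bash
python3 - <<'E'
from h import *
from scipy.spatial.transform import Rotation as Ro
s=arm.get_state();c=arm.get_calibration("wrist");K=np.array(c["mtx"]);M=np.array(c["mount"])
p,d=arm.grab_frame("wrist");cv2.imwrite("pics/w.png",p[...,::-1])
v,u=np.mgrid[0:420,0:560];P=np.stack([(u-K[0,2])/K[0,0]*d,(v-K[1,2])/K[1,1]*d,d],-1)
R=Ro.from_euler("xyz",s["ee_rot"]).as_matrix();W=(P@M[:3,:3].T+M[:3,3])@R.T+s["eef_pos"]
print(s["eef_pos"])
for th in("lever_tip","bar_top","arch_tip"):
    for r in arm.trace(th,"wrist")[:1]:
        m=r["mask"]&(d>0);X=W[m];t=X[X[:,2]>np.percentile(X[:,2],70)]
        print(th,r["score"],r["extent"],np.round(X.mean(0),3),"top part",np.round([t.min(0),t.max(0)],3).tolist(),cv2.minAreaRect(X[:,:2].astype(np.float32)))
E
```

```text
[ 0.59801486 -0.00245141  0.20107764]
lever_tip 0.56 [269.6, 200.4, 25.8, 46.1] [ 0.581 -0.     0.074] top part [[0.572, -0.012, 0.094], [0.578, 0.012, 0.108]] ((0.5808916091918945, 1.702830195426941e-05), (0.0236909668892622, 0.01726042479276657), 87.42533111572266)
bar_top 0.7 [326.1, 76.6, 26.7, 129.2] [ 0.648 -0.057  0.047] top part [[0.587, -0.069, 0.047], [0.702, -0.043, 0.063]] ((0.6416594982147217, -0.05843561142683029), (0.026216469705104828, 0.12233659625053406), 87.72235107421875)
arch_tip 0.79 [262.6, 94.1, 44.4, 109.9] [ 0.638 -0.008  0.048] top part [[0.604, -0.023, 0.078], [0.688, 0.004, 0.083]] ((0.6358069181442261, -0.005601396784186363), (0.0361037515103817, 0.11213517189025879), 87.62522888183594)
```

View pics/w.png

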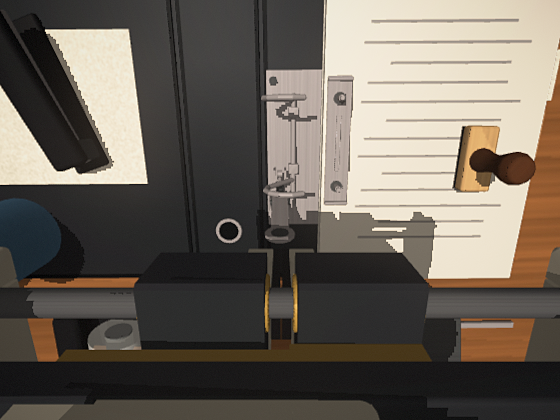

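The wrist view shows the disc at (279,235), the near bow at (285,190) and the bar at (340,140); the measured positions agree with the first ones. Next, down behind the disc.

```bash
python3 -m crank '[[[0.05,-0.1,2,0],[0.05,-0.1,3.5,0],[0.05,-0.1,4.5,0],[0.05,-0.1,4.5,0],[0.05,-0.1,4.5,0]]]'; python3 -m crank '[[[-0.3,0,0,0],[-0.6,0,0.1,0],[-0.9,0,0.15,0],[-1.2,0,0.25,0],[-1.4,0,0.35,0],[-1.4,0,0.35,0]]]'
```

```text
t: 3.72
eef_pos: [0.5992, 0.0042, 0.0905]
ee_rot: [-3.141, -0.002, -0.039]
force: [0.3, 0.9, 0.3]
width: 0.0002
gripper_force: 0.0
t: 4.47
eef_pos: [0.566, 0.005, 0.0828]
ee_rot: [-3.14, -0.007, -0.04]
force: [6.2, -1.4, 8.9]
width: 0.0003
gripper_force: 3.8
```

```bash
python3 -m crank '[[[-0.4,0.05,0.25,0],[-0.75,0.1,0.5,0],[-1.0,0.1,0.8,0],[-1.25,0.1,1.1,0],[-1.4,0.1,1.35,0],[-1.5,0.1,1.6,0],[-1.55,0.1,1.85,0],[-1.55,0.1,2.05,0],[-1.55,0.1,2.05,0]]]'
```

```text
t: 5.6
eef_pos: [0.5244, 0.0034, 0.0285]
ee_rot: [3.141, 0.001, -0.041]
force: [-0.1, -0.5, 0.3]
width: 0.0004
gripper_force: 0.0
```

```bash
python3 -m crank '[[[0,0,-2,0],[0,0,-4,0],[1.5,0.7,-5,0],[3.5,1.5,-5,0],[4.85,2.2,-5,0],[4.85,2.2,-5,0],[4.85,2.2,-5,0],[4.85,2.2,-5,0]]]'
python3 - <<'E'
from h import *
p,d=arm.grab_frame("scene");cv2.imwrite("pics/s1.png",cv2.resize(p[150:300,150:400,::-1],(800,480),interpolation=cv2.INTER_CUBIC))
E
```

```text
t: 6.6
eef_pos: [0.643, -0.0559, 0.1543]
ee_rot: [-3.142, 0.0, -0.04]
force: [0.4, -0.4, 0.1]
width: 0.0006
gripper_force: 0.0
```

View pics/s1.png

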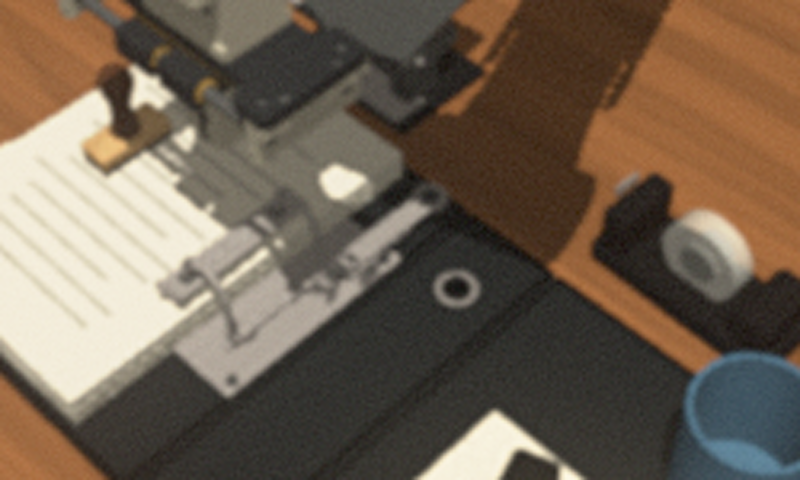

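The picture shows the lever flat (disc at (430,195)), the bows over to the posts (190,270), and the file and stamp where they were. Now the bar.

```bash
python3 -m crank '[[[0,0,2,0],[0,0,3.5,0],[0,0,4.0,0],[0,0,4.2,0],[0,0,4.4,0],[0,0,4.6,0],[0,0,4.8,0],[0,0,4.9,0],[0,0,5.0,0],[0,0,5.0,0]]]'
```

```text
t: 7.9
eef_pos: [0.6448, -0.0561, 0.0321]
ee_rot: [3.142, -0.003, -0.04]
force: [-6.2, 3.0, 23.0]
width: 0.0005
gripper_force: 11.4
```

```bash
python3 -m crank '[[[0,0,-1,0],[0,0,-3,0],[0,0,-5,0],[0,0,-7,0],[-3,0,-7,0],[-5,0,-7,0],[-5,0,-7,0],[-5,0,-7,0]]]'
python3 - <<'E'
from h import *
for n in("scene","top"):
    p,d=arm.grab_frame(n);W=cloud(n,d)
    if n=="scene":cv2.imwrite("pics/s2.png",cv2.resize(p[150:300,150:400,::-1],(800,480),interpolation=cv2.INTER_CUBIC))
    for th in("bar_top","lever_tip","stamp","file","mug"):
        for r in arm.trace(th,n)[:1]:
            m=r["mask"]&(d>0);print(n,th,r["extent"],np.round(np.median(W[m],0),4))
E
```

```text
t: 8.9
eef_pos: [0.5188, -0.0512, 0.2045]
ee_rot: [-3.141, -0.001, -0.041]
force: [0.7, -0.3, 0.5]
width: 0.0004
gripper_force: 0.0
scene bar_top [197.5, 215.6, 46.2, 31.1] [ 0.6428 -0.0548  0.0314]
scene lever_tip [252.6, 206.8, 36.2, 29.3] [0.5494 0.0018 0.0259]
scene stamp [175.1, 169.0, 27.8, 35.5] [ 0.6297 -0.1828  0.0463]
scene file [106.5, 158.4, 328.5, 261.6] [0.6785 0.1006 0.005 ]
scene mug [355.0, 260.3, 68.4, 62.6] [0.5459 0.2927 0.0604]
top lever_tip [300.8, 195.7, 5.7, 19.9] [0.5138 0.0019 0.0264]
top stamp [382.9, 148.5, 12.7, 10.4] [ 0.6189 -0.1902  0.1018]
top file [152.8, 91.0, 264.4, 131.0] [ 0.56   -0.0426  0.006 ]
top mug [150.5, 91.2, 265.3, 130.9] [ 0.5596 -0.0409  0.006 ]
```

View pics/s2.png

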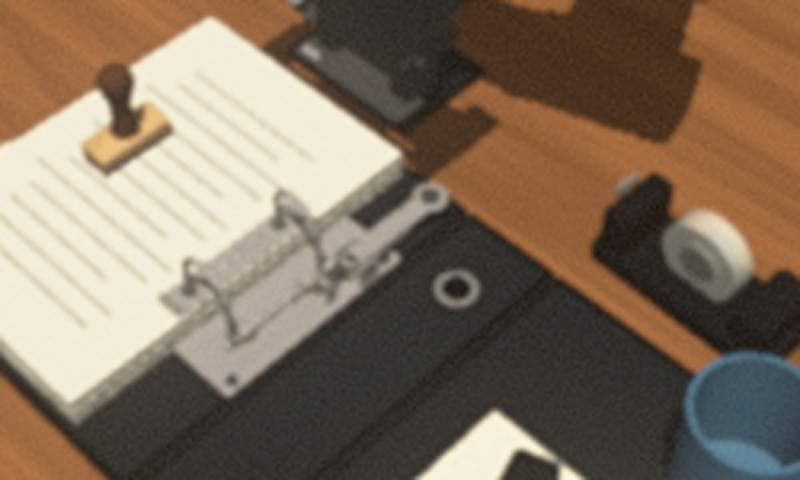

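The bar lies on the stack (its top at 31 mm), the lever is flat at (430,195), the bows meet the posts at (190,270) and (285,200), and nothing else has moved.

```bash
python3 -c "from station import arm; print(arm.job_done())"
```

```text
the job is handed in; nothing more can be done
None
```

The papers are secured: the lever is down and locked with the arches shut, the compressor bar is pressed onto the stack, the file and the things around it are where they stood, and the job is handed in at about 9 s of the 46 s allowed.

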